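Check a spring-pusher tray on a candle counter, then fill it

ROBOT

A 6-joint arm with a two-finger parallel gripper is mounted at the origin on the work surface. World frame = base frame: x ahead of the robot, y to its left, z up, the work surface at z = 0. Lengths are in m, angles in rad, forces in N, time in s.
With the tool pointing down it reaches from about 0.25 to 0.725 m from the base axis. Payload 9.7 kg.
Tool frame: the origin (TCP) lies midway between the tips of the shut fingers; the grasp point (between the pads) lies 19 mm behind it (robot.hold_point_z is the distance from the TCP to the grasp point, in m); z points along the fingers, y is the line along which they close (so a half turn about z gives the same grasp; the last joint's range is limited). The gripper opens to 85 mm and grips with 20 to 120 N. Pads are 22 mm wide; open, the fingers measure 114 mm over their backs; the gripper's body (76 mm by 85 mm) begins 54 mm behind the grasp point. The pads swing forward as they close: fully open they stand 13 mm farther back than shut.
Start: joints at [-1.13, 0.087, 0.176, 1.66, 0, 1.571], TCP at [0.235, -0.497, 0.231] pointing down, gripper open.
Joint ranges: [-3.13, 3.13], [-0.85, 1.81], [-1.15, 1.24], [-2.2, 2.28], [-1.44, 1.52], [-3.14, 3.14]. Speed limits (rad/s): [2.22, 2.22, 2.57, 3.14, 3.14, 3.14].

INTERFACE

Orientations are given as a unit quaternion [w, x, y, z].
In Python, from station import robot, claw, viewer, models, sensors gives the robot as it stands. Calls block until the motion is done:
- robot.move_ptp(position, orientation): joint-space move of the TCP to a pose.
- robot.move_straight(position, rate=0.15, ori=None): straight line of the TCP; ori=None keeps the orientation; rate is the mean speed in m/s.
- robot.movej(angles): joint-space move.
- claw.ungrasp() and claw.close_gripper(): open the fingers fully, or close them until they stop; the grip force is fixed at half the most.
- robot.sleep(seconds).
- robot.ik(position, orientation): joint angles nearest the present ones, or None.
- viewer.snapshot(name): name is "side" or "top"; returns a dict with "image" (384x512x3 uint8, red, green, blue), "intrinsics" (3x3 intrinsics, pixels), "R" (3x3) and "t" (3): a world point X has camera coordinates R X + t. Camera axes: x right, y down, z forward; pixel columns grow to the right and rows downward; lengths in m; the calibration is good to about 2 mm. A picture is of the moment at which its call begins. There is no depth.
A pose or a line that the arm cannot do raises robot.PlanningError and nothing moves.
- robot.sign_off(): hands the job in; it is judged then, once.
Trained networks look in a picture, given as the dict that the camera call returned (one of the last four; its "shot" number tells which), for a name from the list of things; names that differ only in an ending like _2 or _b are one class to them, and where a whole thing is asked for, a point or a joint stands for the part that bears it (a point fixed in the world has none). Each returns a list of dicts, best first, with "p" (0 to 1); they miss things now and then, are a little off and sometimes report something else, mostly with a low value. They report only what shows in the picture. A call takes as long as a camera call. They do not tell look-alikes from the thing itself.
- models.find_in(picture, thing): "box" ([centre column, centre row, width, height] in pixels, round what is visible of it).
- models.tip_of(picture, thing): "xy" ([column, row] in pixels: a listed point, or the origin of a listed thing).
Readings, each from a call of its own:
- sensors.get_time(): time.
- sensors.get_q(): joint angles.
- sensors.get_dq(): joint speeds.
- sensors.get_tau(): joint torques, N m.
- sensors.get_tcp_pos(): TCP position.
- sensors.get_eef_rot(): TCP orientation.
- sensors.get_contact_force(): force on the tool from outside, world axes, zero at the start.
- sensors.get_torque(): the same for the moment, N m.
- sensors.get_width(): finger opening in m.
- sensors.get_grip_force(): force on a finger pad.
Only numpy, scipy, OpenCV 4.12 (cv2) and the standard library are available. Lean on these libraries where they do the work, as an engineer would, in place of code of your own. Each camera call takes 0.05 s, during which the arm holds its last target. There are 200 camera calls.

TASK

Check that the empty spring-pusher tray runs freely: reach in under the clear riser at a slant, push the black paddle all the way back to its stop and let the spring bring it fully forward again. Then stock the lane from the front with the two tall straight lidded jars on the counter, one after the other, pressing the paddle (and the first jar) back to make room each time, so that both stand upright in file behind the front lip with the spring holding them against it. Leave the other candles where they stand and knock nothing over.

Things in the scene. Friction and masses are not known exactly. Their poses are not given: they have to be found in the camera images.
- tray: Fixed pusher tray: wooden plinth 260 (x) x 200 (y) x 12 mm with one lane along x. Origin: centre of its underside, on the counter. +x runs from the lane's front (lip, nearer the robot) to its back, z up; tray x, y, z below are in this frame, mm. Jars stand on slippery runners, top z = 20. Low clear side guides: inner faces at y = +-37, tops z = 40; nothing higher stands beside the lane for x below 20.
- lip (a point): Middle of the top edge of the lane's clear front lip: tray x = -100 (its inner face; the lip is 5 thick, towards -x), y = 0, z = 40, so 20 above the runners. The front jar of a stocked lane touches the inner face: its centre is then at tray x = -68, and the jar behind it at -4.
- riser_edge (a point): Middle of the lower front edge of the clear acrylic riser shelf over the lane's back half: shelf tray x -5 to 125, y +-94, z 225 to 231; side legs at y +-88 to +-94, x 25 to 125. Under it a gripper pointing straight down cannot follow the paddle to the stop; one leaning 33 to 42 degrees, fingers pointing forward (tray +x) and down, can.
- pusher (a joint): Travel of the sprung paddle along the tray's +x, in m: 0 = fully forward just behind the lip (its start), 0.145 = against the back stop. Nearly constant return spring, about 4 N at the front and 5.5 N at the back, damped: let go, it comes forward at about 0.3 m/s. With both jars in file against the lip it reads about 0.124.
- pusher_face (a point): Point on the middle of the paddle's front face (the face looks to the tray's -x), 66 above the counter. It moves with the paddle: tray x = -96 mm + travel. The black paddle is 62 wide, 8 thick, and reaches from z = 22 to z = 97.
- jar_a_mid (a point): Centre, half-way up (46 above its foot), of one of the two alike tall straight ceramic jars with flat lid: round, 64 diameter, 92 tall, upright on the counter, about 0.3 kg; it can be gripped anywhere on its sides. z axis along the jar. Either jar may go in first.
- jar_b_mid (a point): The same point of the other jar, alike in every way.
- pedestal_candle: Bystander: waisted pedestal candle, 90 diameter, 108 tall, origin at the centre of its foot, on the counter. Leave it.
- tins: Bystander: stack of two low brass-lidded tins, 76 diameter, 56 tall together, origin at the centre of its foot, on the counter. Leave it.
- shown_jar: Bystander: wider, lower lidded jar, 76 diameter, 66 tall, on top of the riser's shelf, origin at the centre of its foot. Leave it.
There are look-alikes about, which are no part of the job. What is shaped like the part that bears jar_a_mid but orange or purple is not meant.

How it is judged:
On the way, in this order (a step that is already met when the one before it is completed fails the run):
1. the paddle is pushed fully back against its stop (value of joint pusher above 0.14 m), for 0.1 s.
2. the spring has brought the paddle fully forward again (value of joint pusher below 0.006 m), for 0.1 s.
3. one jar stands upright inside the lip, let go, held against it by the paddle (((x of jar_a_mid in the frame of tray between -0.074 and -0.061 m and y of jar_a_mid in the frame of tray between -0.009 and 0.009 m and z of jar_a_mid in the frame of tray between 0.061 and 0.071 m and angle between jar_a_mid's own z axis and vertical below 0.1 rad) or (x of jar_b_mid in the frame of tray between -0.074 and -0.061 m and y of jar_b_mid in the frame of tray between -0.009 and 0.009 m and z of jar_b_mid in the frame of tray between 0.061 and 0.071 m and angle between jar_b_mid's own z axis and vertical below 0.1 rad)) and value of joint pusher between 0.052 and 0.072 m and contact force between the fingers and jar_a below 0.5 N and contact force between the fingers and jar_b below 0.5 N), for 0.2 s.
4. both jars stand in file in the lane, let go, pressed against the lip by the paddle (((x of jar_a_mid in the frame of tray between -0.074 and -0.061 m and y of jar_a_mid in the frame of tray between -0.009 and 0.009 m and z of jar_a_mid in the frame of tray between 0.061 and 0.071 m and angle between each of jar_a_mid, jar_b_mid's own z axis and vertical below 0.1 rad and x of jar_b_mid in the frame of tray between -0.012 and 0.005 m and y of jar_b_mid in the frame of tray between -0.009 and 0.009 m and z of jar_b_mid in the frame of tray between 0.061 and 0.071 m) or (x of jar_b_mid in the frame of tray between -0.074 and -0.061 m and y of jar_b_mid in the frame of tray between -0.009 and 0.009 m and z of jar_b_mid in the frame of tray between 0.061 and 0.071 m and angle between each of jar_b_mid, jar_a_mid's own z axis and vertical below 0.1 rad and x of jar_a_mid in the frame of tray between -0.012 and 0.005 m and y of jar_a_mid in the frame of tray between -0.009 and 0.009 m and z of jar_a_mid in the frame of tray between 0.061 and 0.071 m)) and value of joint pusher between 0.116 and 0.134 m and contact force between the fingers and jar_a below 0.5 N and contact force between the fingers and jar_b below 0.5 N), for 0.2 s.
At the end, for the whole second after the job is handed in: Both tall jars stand upright (within 0.1 rad), at rest on the lane's runners, in file within 9 mm of the lane's middle: the front one within 6 mm of the lip, the rear one within 8 mm of its place behind it, the paddle behind both with its travel between 0.116 and 0.134 m (((x of jar_a_mid in the frame of tray between -0.074 and -0.061 m and y of jar_a_mid in the frame of tray between -0.009 and 0.009 m and z of jar_a_mid in the frame of tray between 0.061 and 0.071 m and angle between each of jar_a_mid, jar_b_mid's own z axis and vertical below 0.1 rad and x of jar_b_mid in the frame of tray between -0.012 and 0.005 m and y of jar_b_mid in the frame of tray between -0.009 and 0.009 m and z of jar_b_mid in the frame of tray between 0.061 and 0.071 m) or (x of jar_b_mid in the frame of tray between -0.074 and -0.061 m and y of jar_b_mid in the frame of tray between -0.009 and 0.009 m and z of jar_b_mid in the frame of tray between 0.061 and 0.071 m and angle between each of jar_b_mid, jar_a_mid's own z axis and vertical below 0.1 rad and x of jar_a_mid in the frame of tray between -0.012 and 0.005 m and y of jar_a_mid in the frame of tray between -0.009 and 0.009 m and z of jar_a_mid in the frame of tray between 0.061 and 0.071 m)) and value of joint pusher between 0.116 and 0.134 m and linear speed of each of jar_a, jar_b below 0.02 m/s); the robot touches nothing.
It fails at once if a jar or a bystander candle is knocked over (leans more than 0.5 rad) (angle between any of jar_a, jar_b, pedestal_candle, tins, shown_jar's own z axis and vertical above 0.5 rad).
It fails at once if a bystander candle is shifted by more than 25 mm (distance of any of pedestal_candle, tins, shown_jar from where it was at the start of the episode above 0.025 m).
It also fails if it takes over 66 s, if anything falls off the work surface, if the arm or the gripper's body presses on something with over 40 N, if the wrist force passes 120 N, or if a joint passes its speed limit or range.

## Working session

There is one attempt and no reset: what is moved stays moved. The work goes in short steps, each a Python script; the robot and the scene stay as the last script left them, time stands still between calls to the robot, and variables do not carry over. Pictures are saved under pics/ and viewed, at most 13 in all, crops included, and the job is handed in when it is done.

```bash
mkdir -p pics; ls
cat > h.py <<'E'
from station import robot, claw, viewer, models, sensors
import numpy as np, cv2
def P(s): return np.array(s["intrinsics"])@np.c_[np.array(s["R"]),np.array(s["t"])]
def tri(sa,a,sb,b):
    X=cv2.triangulatePoints(P(sa),P(sb),np.array(a,float).reshape(2,1),np.array(b,float).reshape(2,1))[:,0]
    return X[:3]/X[3]
def proj(s,X):
    u=P(s)@np.r_[X,1]; return u[:2]/u[2]
def onplane(s,uv,z):
    R=np.array(s["R"]);t=np.array(s["t"]);K=np.array(s["intrinsics"])
    d=R.T@np.linalg.inv(K)@np.r_[uv,1]; c=-R.T@t
    return c+d*(z-c[2])/d[2]
def save(s,n): cv2.imwrite("pics/"+n+".png",s["image"][:,:,::-1])
E
python3 - <<'E'
from h import *
S={n:viewer.snapshot(n) for n in("side","top")}
for n,s in S.items():
    save(s,n+"0")
    print(n,"cam",-np.array(s["R"]).T@np.array(s["t"]))
    for th in["tray","lip","riser_edge","pusher_face","jar_a_mid","pedestal_candle","tins","shown_jar"]:
        print(th,[(np.round(d["xy"]).tolist(),round(d["p"],2)) for d in models.tip_of(s,th)][:6])
print(sensors.get_eef_rot(),sensors.get_time(),robot.hold_point_z)
im=np.hstack([S["side"]["image"],S["top"]["image"]])[:,:,::-1]
cv2.imwrite("pics/both0.png",cv2.resize(im,(800,300),interpolation=cv2.INTER_AREA))
E
```

```text
pics
side cam [0.01082082 0.57817136 0.98876791]
tray [([233.0, 230.0], 0.82)]
lip [([263.0, 238.0], 0.76)]
riser_edge [([234.0, 168.0], 0.62), ([224.0, 308.0], 0.52)]
pusher_face [([260.0, 228.0], 0.94)]
jar_a_mid [([274.0, 152.0], 0.9), ([318.0, 164.0], 0.82), ([297.0, 175.0], 0.74), ([264.0, 236.0], 0.6)]
pedestal_candle [([172.0, 298.0], 0.65), ([225.0, 307.0], 0.62)]
tins [([172.0, 296.0], 0.9)]
shown_jar [([194.0, 158.0], 0.76), ([237.0, 227.0], 0.72)]
top cam [ 0.47623762 -0.02510991  1.03957759]
tray [([249.0, 189.0], 0.87)]
lip [([252.0, 226.0], 0.67)]
riser_edge [([248.0, 180.0], 0.59)]
pusher_face [([255.0, 222.0], 0.54)]
jar_a_mid [([388.0, 196.0], 0.86), ([356.0, 146.0], 0.76)]
pedestal_candle [([183.0, 250.0], 0.56)]
tins [([160.0, 212.0], 0.89)]
shown_jar [([254.0, 223.0], 0.32)]
[-1.24484752e-06  9.75804786e-01  2.18643592e-01 -3.29524241e-06] 0.9 0.0187
```

View pics/side0.png

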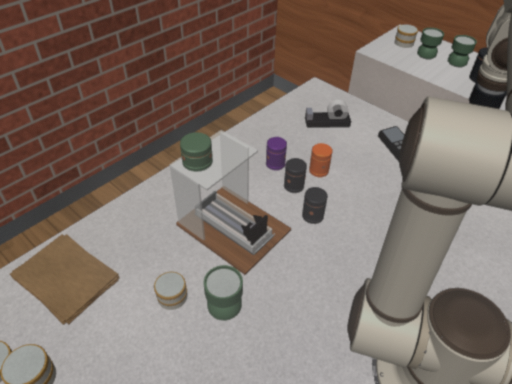

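View pics/top0.png

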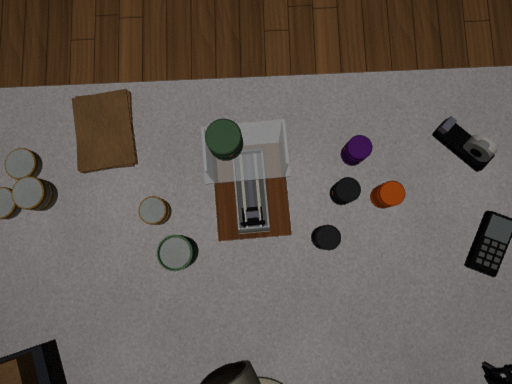

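The side view shows the tray at about (235,228), with the riser behind it. The top view shows the tray at about (253,205).

There are four tall jar shapes:

| Jar | Side view px | Top view px |
|---|---|---|
| purple | (276,153) | (357,150) |
| orange | (321,160) | (388,194) |
| black | (295,176) | (346,190) |
| black | (315,205) | (326,237) |

The two black jars fit the description, because orange and purple are excluded. I'll confirm this in enlarged crops.

Run:
```python
import cv2
a=cv2.imread("pics/top0.png")[110:270,140:400]; cv2.imwrite("pics/ctop.png",cv2.resize(a,None,fx=3,fy=3,interpolation=cv2.INTER_CUBIC))
a=cv2.imread("pics/side0.png")[125:275,165:345]; cv2.imwrite("pics/cside.png",cv2.resize(a,None,fx=4,fy=4,interpolation=cv2.INTER_CUBIC))
```

```text
(no output)
```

View pics/ctop.png

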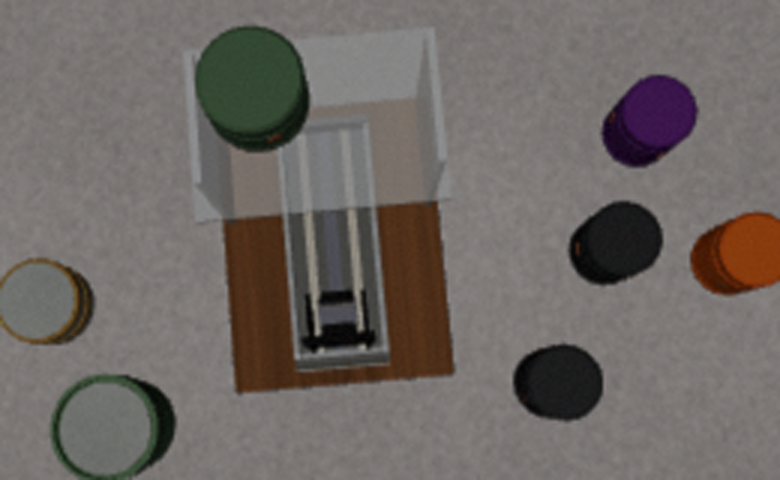

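View pics/cside.png

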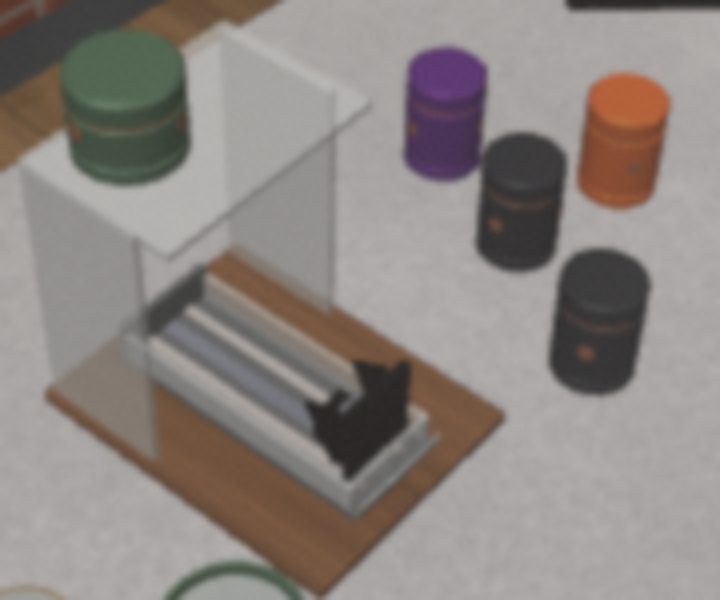

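The crops confirm the two black jars: crop-top (617,243) and (560,382), crop-side (521,200) and (600,320). They are tall, straight and lidded, with the same shape as the orange and purple ones but black. The paddle is a cat silhouette with a notch between the ears. Next I fit the tray and jar poses from both views.

```bash
cat > m.py <<'E'
from h import *
from scipy.optimize import least_squares
st,ss=viewer.snapshot("top"),viewer.snapshot("side")
T=lambda u,v:(np.array([u,v])+.5)/3-.5+[140,110]
D=lambda u,v:(np.array([u,v])+.5)/4-.5+[165,125]
obs=[(st,T(237,392),(-.13,.1,.012)),(st,T(453,375),(-.13,-.1,.012)),
(ss,D(503,416),(-.13,-.1,.012)),(ss,D(320,597),(-.13,.1,.012)),(ss,D(47,395),(.13,.1,.012)),
(st,T(197,220),(-.005,.094,.228)),(st,T(450,198),(-.005,-.094,.228)),(ss,D(168,255),(-.005,.094,.228)),(ss,D(370,103),(-.005,-.094,.228)),
(st,T(298,369),(-.105,.04,.03)),(st,T(388,362),(-.105,-.04,.03))]
def w(p,q):
    c,s=np.cos(p[2]),np.sin(p[2]); return np.array([p[0]+c*q[0]-s*q[1],p[1]+s*q[0]+c*q[1],p[3]+q[2]])
f=lambda p:np.concatenate([proj(s,w(p,q))-u for s,u,q in obs])
r=least_squares(f,[.55,0,0,0],loss="soft_l1"); print("tray",r.x); print(f(r.x).reshape(-1,2).round(1).tolist())
for nm,a,b in(("far",T(622,241),D(524,160)),("near",T(562,382),D(604,278))):
    print(nm,"lid",tri(st,a,ss,b).round(4), onplane(st,a,.092).round(4),onplane(ss,b,.092).round(4))
ja=[[np.array(d["xy"]) for d in models.tip_of(s,"jar_a_mid") if d["p"]>.3] for s in(st,ss)]
for a in ja[0]:
    for b in ja[1]:
        X=tri(st,a,ss,b)
        if np.abs(proj(st,X)-a).max()<3: print("net",a.round(),b.round(),X.round(4))
print("lipnet",tri(st,models.tip_of(st,"lip")[0]["xy"],ss,models.tip_of(ss,"lip")[0]["xy"]),w(r.x,(-.1,0,.04)))
# dark-mask silhouette fit of the jars
def render(s,x,y):
    th=np.linspace(0,2*np.pi,60)
    pts=np.array([proj(s,[x+.032*np.cos(a),y+.032*np.sin(a),z]) for a in th for z in(0,.092)],np.float32)
    return cv2.convexHull(pts)
for nm,g in(("far",(.46,-.25)),("near",(.4,-.2))):
  g=tri(st,*( (T(622,241),ss,D(524,160)) if nm=="far" else (T(562,382),ss,D(604,278))))[:2]
  masks=[(s["image"].max(2)<75).astype(np.uint8) for s in(st,ss)]
  def cost(g):
    e=[]
    for s,m in zip((st,ss),masks):
        h=render(s,*g); k=np.zeros((384*8,512*8),np.uint8)
        cv2.fillConvexPoly(k,np.round((h+.5)*8).astype(int),255)
        k=cv2.resize(k,(512,384),interpolation=cv2.INTER_AREA)/255.
        x0,y0,W,H=cv2.boundingRect(np.round(h).astype(int))
        sl=np.s_[y0-5:y0+H+5,x0-5:x0+W+5]
        lab=cv2.connectedComponents(m)[1]; cy,cx=int(y0+H/2),int(x0+W/2)
        e.append(np.abs((lab[sl]==lab[cy,cx])-k[sl]).sum())
    return sum(e)
  from scipy.optimize import minimize
  o=minimize(cost,g,method="Nelder-Mead",options=dict(initial_simplex=[g,g+[.008,0],g+[0,.008]],xatol=2e-4)); print(nm,o.x,o.fun,cost(g))
E
python3 m.py
```

```text
tray [ 0.61132009  0.00505226  0.05441595 -0.00144622]
[[-0.4, 0.6], [0.6, 0.1], [0.7, -0.8], [-0.2, -0.9], [-1.3, -0.8], [-0.1, 1.2], [0.7, 1.0], [-0.3, 1.6], [0.2, 0.9], [-0.0, -2.9], [-0.4, -3.0]]
far lid [ 0.5942 -0.241   0.0929] [ 0.5946 -0.2411  0.092 ] [ 0.5947 -0.242   0.092 ]
near lid [ 0.4769 -0.1851  0.0928] [ 0.4781 -0.1844  0.092 ] [ 0.4766 -0.1865  0.092 ]
net [345. 191.] [297. 178.] [ 0.5958 -0.2532  0.0302]
net [356. 145.] [278. 150.] [ 0.7118 -0.2882  0.052 ]
net [387. 196.] [317. 163.] [ 0.5878 -0.3578  0.0278]
lipnet [ 0.51611638 -0.00354363  0.02934197] [ 5.11468103e-01 -3.86650767e-04  3.85537793e-02]
far [ 0.59816616 -0.24357696] 165.7372549019608 235.2470588235294
near [ 0.47840686 -0.18652014] 185.98431372549018 210.07058823529414
```

```bash
cat >> h.py <<'E'
from scipy.spatial.transform import Rotation as Ro
TX,TY,TW=0.6113,0.0050,0.0544
def W(x,y,z):  # tray -> world
    c,s=np.cos(TW),np.sin(TW); return np.array([TX+c*x-s*y,TY+s*x+c*y,z])
def Tr(p):
    c,s=np.cos(TW),np.sin(TW); d=np.array(p)[:2]-[TX,TY]; return np.array([c*d[0]+s*d[1],-s*d[0]+c*d[1],p[2]])
def O(lean,flip=False,yaw=TW):  # lean deg; fingers point forward & down; closing axis = tray y
    l=np.radians(lean); z=[np.sin(l),0,-np.cos(l)]; y=np.array([0,-1. if not flip else 1.,0]); x=np.cross(y,z)
    R=Ro.from_euler("z",yaw).as_matrix()@np.c_[x,y,z]
    q=Ro.from_matrix(R).as_quat(); return [q[3],q[0],q[1],q[2]]
def tool(q): # tool z in world
    return Ro.from_quat([q[1],q[2],q[3],q[0]]).as_matrix()[:,2]
E
python3 - <<'E'
from h import *
for fl in(0,1):
  for lean,pts in((38,[(-.16,0,.2),(-.15,0,.056),(-.1,0,.056),(.05,0,.056)]),(15,[(-.16,0,.15),(-.06,0,.06)])):
    for p in pts:
        q=robot.ik(W(*p),O(lean,fl)); print(fl,lean,p,None if q is None else np.round(q,2))
  for p in((.478,-.187,.045),(.596,-.243,.045)): 
    q=robot.ik(p,O(15,fl)); print(fl,p,None if q is None else np.round(q,2))
print(sensors.get_time())
E
```

```text
0 38 (-0.16, 0, 0.2) None
0 38 (-0.15, 0, 0.056) None
0 38 (-0.1, 0, 0.056) [-0.03 -0.68 -0.93  0.66  0.05  3.08]
0 38 (0.05, 0, 0.056) [-0.   -0.22 -0.64  0.49  0.04  3.1 ]
0 15 (-0.16, 0, 0.15) [-0.02 -0.44 -0.46  1.29  0.02  3.07]
0 15 (-0.06, 0, 0.06) [-0.   -0.17 -0.43  1.05  0.02  3.08]
0 (0.478, -0.187, 0.045) [-0.44 -0.23 -0.51  1.06  0.12  2.66]
0 (0.596, -0.243, 0.045) [-0.44  0.09 -0.21  1.04  0.12  2.66]
1 38 (-0.16, 0, 0.2) None
1 38 (-0.15, 0, 0.056) None
1 38 (-0.1, 0, 0.056) [-0.03 -0.68 -0.93  0.66  0.05 -0.07]
1 38 (0.05, 0, 0.056) [-0.   -0.22 -0.64  0.49  0.04 -0.05]
1 15 (-0.16, 0, 0.15) [-0.02 -0.44 -0.46  1.29  0.02 -0.07]
1 15 (-0.06, 0, 0.06) [-0.   -0.17 -0.43  1.05  0.02 -0.06]
1 (0.478, -0.187, 0.045) [-0.44 -0.23 -0.51  1.06  0.12 -0.48]
1 (0.596, -0.243, 0.045) [-0.44  0.09 -0.21  1.04  0.12 -0.48]
1.2
```

Run:
```python
from h import *
claw.close_gripper()
robot.move_ptp(W(-.14,0,.18),O(25,1))
robot.move_straight(W(-.125,0,.06),.15)
print(sensors.get_time(),Tr(sensors.get_tcp_pos()),sensors.get_contact_force())
robot.move_straight(W(-.03,0,.058),.08,ori=O(37,1))
print(sensors.get_time(),sensors.get_contact_force())
f0=None
for x in np.arange(.015,.07,.003):
    robot.move_straight(W(x,0,.056),.1 if x<.02 else .05)
    f=sensors.get_contact_force(); fx=-f[0]
    print(round(x,3),np.round(f,1),round(sensors.get_time(),2))
    if fx>14: break
robot.sleep(.15)
s=viewer.snapshot("side"); save(s,"back")
print(Tr(sensors.get_tcp_pos()),sensors.get_time(),sensors.get_contact_force())
cv2.imwrite("pics/cback.png",cv2.resize(s["image"][125:275,165:345,::-1],None,fx=4,fy=4,interpolation=cv2.INTER_CUBIC))
```

```text
4.9 [-1.24513642e-01 -1.14271009e-04  6.10128542e-02] [ 0.08234558 -0.66745478  0.17544794]
6.2417 [-5.21173173 -0.29199657  3.86723472]
0.015 [-4.3 -0.2  3.9] 6.84
0.018 [-4.9  0.5  3.2] 7.09
0.021 [-5.4  0.8  2.6] 7.34
0.024 [-5.1  0.2  1.4] 7.59
0.027 [-5.3 -0.8  1.6] 7.84
0.03 [-6.1 -0.5  0.3] 8.09
0.033 [-4.8  0.4  0.2] 8.34
0.036 [-4.7  0.   0.4] 8.59
0.039 [-5.2 -0.1  1.1] 8.84
0.042 [-6.  -0.5  0.1] 9.09
0.045 [-21.8   0.1  10.2] 9.34
[4.36149167e-02 1.94380387e-05 5.55403345e-02] 9.5417 [-22.43968736   0.55354323  10.18023264]
```

View pics/cback.png

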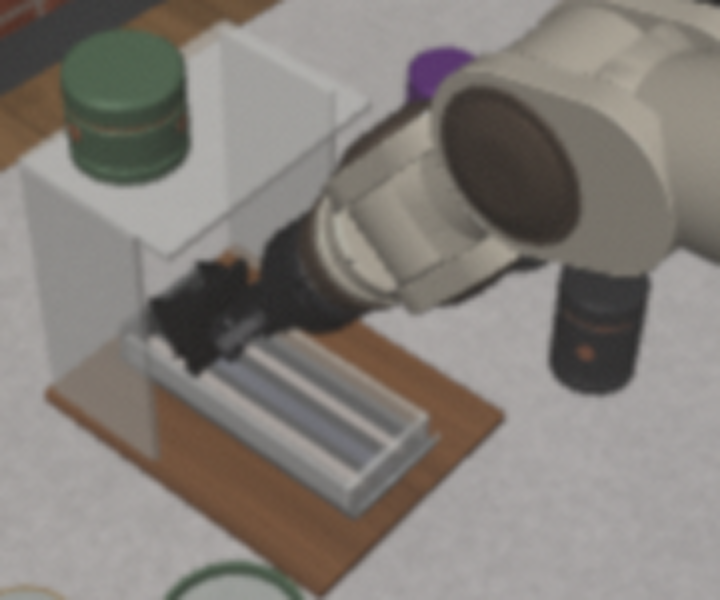

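The crop shows the paddle at the back of the lane, at about (200,310) in the crop. The force jump confirms it is against the stop. Next I release it and fetch the near jar.

Run:
```python
from h import *
robot.move_straight(W(-.03,0,.06),.25)
robot.move_straight(W(-.13,0,.065),.25,ori=O(25,1))
robot.sleep(.3)
s=viewer.snapshot("side"); print("paddle",[d["xy"] for d in models.tip_of(s,"pusher_face")][:1],proj(s,W(-.096,0,.066)))
robot.move_straight(W(-.14,0,.18),.25)
claw.ungrasp()
q=O(15,1); off=.0187*tool(q)
j=np.array([.478,-.1865])
robot.move_ptp(np.r_[j,.062+.11]+off,q)
s=viewer.snapshot("side"); st=viewer.snapshot("top"); save(s,"pre1s")
robot.move_straight(np.r_[j,.062]+off,.12)
print(sensors.get_contact_force())
claw.close_gripper()
print(sensors.get_width(),sensors.get_grip_force(),sensors.get_time())
robot.move_straight(np.r_[j,.062+.07]+off,.12)
print(sensors.get_width(),sensors.get_contact_force())
robot.sleep(.1)
s=viewer.snapshot("side"); save(s,"lift1")
print(sensors.get_time(), proj(s,np.r_[j,.162]))
cv2.imwrite("pics/clift1.png",cv2.resize(s["image"][100:275,165:365,::-1],None,fx=3,fy=3,interpolation=cv2.INTER_CUBIC))
```

```text
paddle [[259.7, 230.3]] [259.59264377 229.83187713]
[0.03369784 0.2283556  0.52578551]
0.0630600958556585 64.8853862285614 14.6
0.06321188482297307 [-0.14568202  0.08846099 -4.66326681]
15.4833 [318.18684248 175.57721176]
```

View pics/clift1.png

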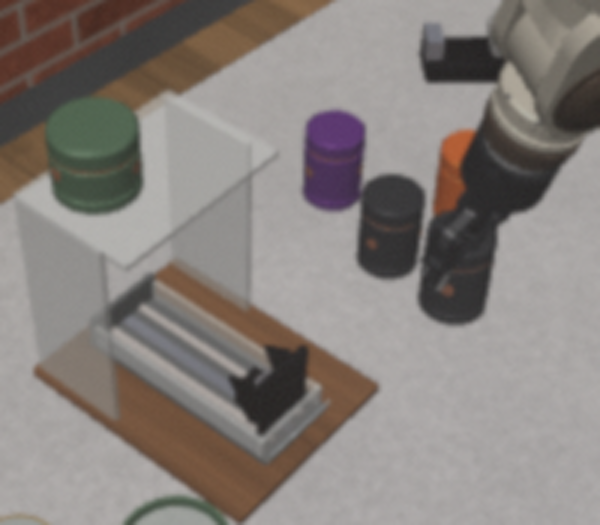

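The jar is held upright at crop (455,265), and the paddle is back at the front. Next comes the insert.

```bash
cat >> h.py <<'E'
def insert(xin, foot=.0215):
    q=O(15,1); off=.0187*tool(q); H=lambda x,z:W(x,0,z+.062)+off
    robot.move_straight(H(-.175,.07),.25,ori=q)
    robot.move_straight(H(-.16,.046),.15)
    robot.move_straight(H(xin,.046),.1)
    print("in",np.round(sensors.get_contact_force(),1),Tr(sensors.get_tcp_pos()-off),sensors.get_width())
    z=.046
    while z>foot+.001:
        z=max(foot,z-.006); robot.move_straight(H(xin,z),.06)
        f=sensors.get_contact_force(); print(round(z,4),np.round(f,1))
        if f[2]>12: break
    s=[viewer.snapshot("top"),viewer.snapshot("side")]; save(s[0],"in%d_t"%(-xin*1e4)); save(s[1],"in%d_s"%(-xin*1e4))
    return H,z
E
python3 - <<'E'
from h import *
insert(-.056); print(sensors.get_time())
a=cv2.imread("pics/in560_t.png")[130:260,190:310];b=cv2.imread("pics/in560_s.png")[130:260,180:310]
cv2.imwrite("pics/in1.png",np.hstack([cv2.resize(x,(390,390),interpolation=cv2.INTER_CUBIC) for x in(a,b)]))
E
```

```text
in [-5.1  0.9 -1.5] [-5.63542762e-02  3.01982945e-05  1.07948162e-01] 0.0628781042385691
0.04 [-5.   0.5 -5.2]
0.034 [-4.4 -0.3 -5.6]
0.028 [-4.6 -1.1 -5.2]
0.022 [-5.4 -1.  -3.9]
19.0167
```

View pics/in1.png

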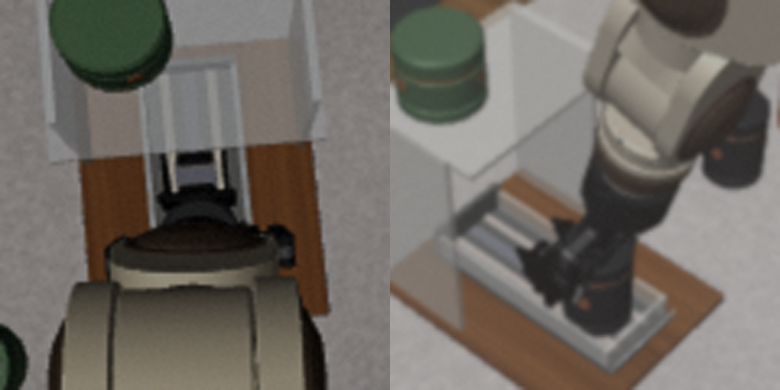

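The jar is inside the guides, centred and behind the lip, at about (600,295) in the montage. I lower it the last millimetres, release and retreat.

```bash
cat >> h.py <<'E'
def release(xin,z=.0215):
    q=O(15,1); off=.0187*tool(q); H=lambda x,z:W(x,0,z+.062)+off
    for k in range(4):
        f=sensors.get_contact_force()
        if f[2]>1: break
        z-=.001; robot.move_straight(H(xin,z),.05)
    print("foot z",z,np.round(f,1))
    claw.ungrasp(); robot.sleep(.3)
    print("after open",np.round(sensors.get_contact_force(),1))
    robot.move_straight(H(xin-.004,z+.1),.15)
    robot.move_straight(H(-.16,z+.13),.25)
    print(sensors.get_time())
E
python3 - <<'E'
from h import *
release(-.056)
q=O(15,1); off=.0187*tool(q)
j=np.array([.596,-.2425])
robot.move_ptp(np.r_[j,.062+.11]+off,q)
t,s=viewer.snapshot("top"),viewer.snapshot("side")
for n,v in(("t",t),("s",s)): print(n,"paddle",[d["xy"] for d in models.tip_of(v,"pusher_face")][:1],proj(v,W(-.096+.06,0,.066)),"jar exp",proj(v,W(-.068,0,.066)),[np.round(d["xy"]) for d in models.tip_of(v,"jar_a_mid")])
print("far exp",proj(t,np.r_[j,.046]),proj(s,np.r_[j,.046]),sensors.get_time())
a=t["image"][130:260,190:370,::-1];b=s["image"][130:260,180:360,::-1]
cv2.imwrite("pics/rel1.png",np.hstack([cv2.resize(x,(396,286),interpolation=cv2.INTER_CUBIC) for x in(a,b)]))
E
```

```text
foot z 0.019499999999999997 [-6.   0.1  3.6]
after open [0.5 0.6 0.3]
21.5583
t paddle [[251.5, 196.4]] [251.18837688 201.73620399] jar exp [252.21920588 213.92065484] [array([357., 149.]), array([344., 190.])]
s paddle [[241.7, 220.7]] [242.51379893 218.5884282 ] jar exp [251.52894221 224.52333211] [array([297., 174.]), array([275., 154.]), array([317., 162.]), array([235., 228.])]
far exp [343.66652531 191.73677916] [294.16408876 175.58459245] 22.95
```

View pics/rel1.png

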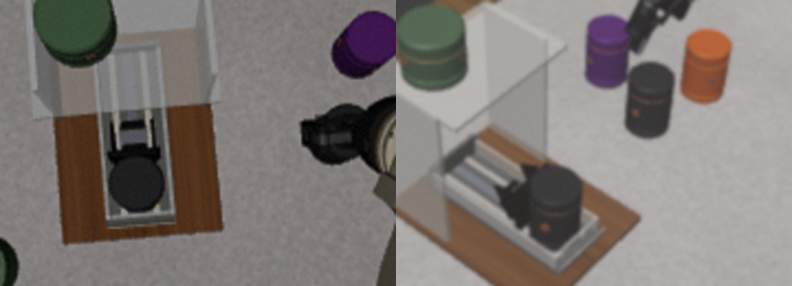

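Run:
```python
from h import *
t,s=viewer.snapshot("top"),viewer.snapshot("side")
for x in(-.068,-.056): print(x,proj(t,W(x,0,.112)),proj(s,W(x,0,.112)))
a,b=(251.8,213.2),(252.7,211.8)
print(Tr(onplane(t,a,.112)),Tr(onplane(s,b,.112)),Tr(tri(t,a,s,b)))
# dark jar silhouette vs predicted hull
vis=[]
for v,c in((t,[190,140]),(s,[195,165])):
    im=cv2.resize(v["image"][c[1]:c[1]+90,c[0]:c[0]+100,::-1],None,fx=4,fy=4,interpolation=cv2.INTER_CUBIC)
    for x,col in((-.068,(0,255,0)),(-.060,(0,0,255))):
        th=np.linspace(0,2*np.pi,50)
        h=cv2.convexHull(np.array([proj(v,W(x+.032*np.cos(k),.032*np.sin(k),z)) for k in th for z in(.02,.112)],np.float32))
        cv2.polylines(im,[np.round((h-c+.5)*4).astype(np.int32)],True,col,1)
    p=[np.round((proj(v,W(-.1,y,.04))-c+.5)*4).astype(int).tolist() for y in(-.037,.037)]; cv2.line(im,p[0],p[1],(255,255,0),1)
    vis.append(im)
cv2.imwrite("pics/ov.png",np.hstack(vis))
```

```text
-0.068 [251.67853634 212.65958793] [251.74921246 213.01667241]
-0.056 [251.27285771 207.85617147] [248.2489639  210.76484969]
[-0.06936382 -0.00018754  0.112     ] [-0.06711464 -0.0048604   0.112     ] [-0.07018603 -0.00060573  0.11787063]
```

View pics/ov.png

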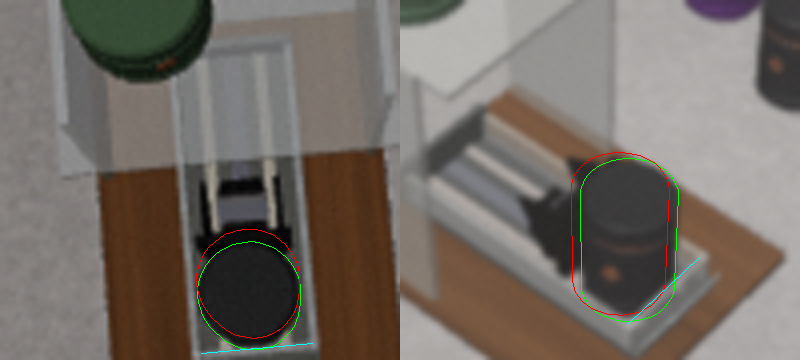

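The overlay shows the first jar matching the -68 mm outline (green) in both views, so it is pressed on the lip. Next is the second jar.

Run:
```python
from h import *
q=O(15,1); off=.0187*tool(q); j=np.array([.596,-.2425])
robot.move_straight(np.r_[j,.062]+off,.12)
print(sensors.get_contact_force())
claw.close_gripper(); print(sensors.get_width(),sensors.get_grip_force())
robot.move_straight(np.r_[j,.062+.12]+off,.12)
print(sensors.get_width(),sensors.get_contact_force())
robot.move_straight(np.r_[W(-.19,-.09,0)[:2],.062+.12]+off,.25)
insert(-.058); print(sensors.get_time())
a=cv2.imread("pics/in580_t.png")[130:260,190:310];b=cv2.imread("pics/in580_s.png")[130:260,180:310]
cv2.imwrite("pics/in2.png",np.hstack([cv2.resize(x,(390,390),interpolation=cv2.INTER_CUBIC) for x in(a,b)]))
```

```text
[-0.67386835 -0.14845237 -1.09680532]
0.06330173385677351 66.19432926177979
0.06324563514731756 [ 0.40713501 -0.02847943 -2.91774004]
in [-4.2 -0.5  0.2] [-5.78164729e-02  4.58236174e-07  1.08283477e-01] 0.06296126481177895
0.04 [-5.8  0.3 -3.5]
0.034 [-4.5 -0.2 -4.3]
0.028 [-4.2 -0.9 -4.2]
0.022 [-4.  -0.3 -4.5]
29.825
```

View pics/in2.png

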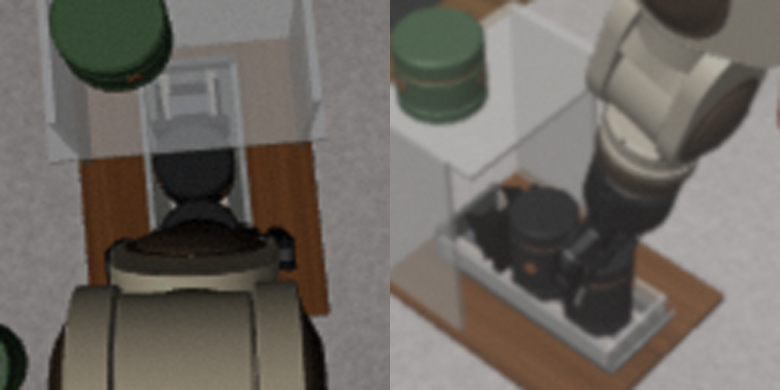

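Both jars are upright in the lane, at montage (545,240) and (600,295), with the paddle behind them. I release the second jar, back off and check.

Run:
```python
from h import *
release(-.058)
robot.move_ptp([.40,-.30,.25],O(15,1))
robot.sleep(.3)
t,s=viewer.snapshot("top"),viewer.snapshot("side"); vis=[]
for v,c in((t,[190,140]),(s,[185,165])):
    im=cv2.resize(v["image"][c[1]:c[1]+90,c[0]:c[0]+100,::-1],None,fx=4,fy=4,interpolation=cv2.INTER_CUBIC)
    for x,col in((-.068,(0,255,0)),(-.004,(0,0,255))):
        th=np.linspace(0,2*np.pi,50)
        h=cv2.convexHull(np.array([proj(v,W(x+.032*np.cos(k),.032*np.sin(k),z)) for k in th for z in(.02,.112)],np.float32))
        cv2.polylines(im,[np.round((h-c+.5)*4).astype(np.int32)],True,col,1)
    vis.append(im)
cv2.imwrite("pics/ov2.png",np.hstack(vis)); print(sensors.get_time())
```

```text
foot z 0.019499999999999997 [-9.3 -2.   7.1]
after open [ 1.1 -0.5 -0.3]
32.3583
33.9333
```

View pics/ov2.png

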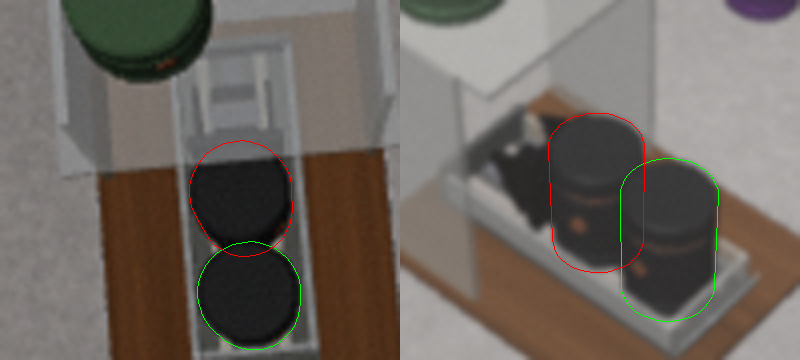

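Both jars match the expected outlines at -68 and -4 mm in both views, upright and with the paddle behind them. Handing in.

```bash
python3 -c "
from h import *
print(robot.sign_off())"
```

```text
the job is handed in; nothing more can be done
None
```

The job is handed in: the paddle was pushed to its stop and sprang fully forward, and both black jars now stand upright in file against the lip with the paddle behind them; the arm touched no other candle, and the sign-off returned no verdict.

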